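# Clip the lockout snap hook onto the stirrer stand's ring

### The job

Lock out the stirrer stand: pick up the snap hook with the blank white tag by its grey grip and push its sprung gate against the upright bar of the ring on the stand until the bar is in the hook and the gate has snapped shut behind it. Then draw the hook back so that the ring pulls firmly against the shut gate for a moment, as proof that it holds, set the hook down flat on the bench still clipped to the ring, and let go. Work by feel: never force the hook and ring together harder than 15 N, and do not disturb the other things on the bench.

Things in the scene. Friction and masses are not known exactly. Their poses are not given: they have to be found in the camera images.
- hook: Lockout snap hook, about 0.3 kg, loose, flat on the bench. Origin: on its underside below the grip. Own x forward through the jaw, y left, z up. From the back: thin white blank tag (x -83 to -33 mm, 44 wide), grey grip block, neck, flat steel fork jaw 12 thick (z 12 to 24 mm) and 40 wide over its prongs (y -20 to 20), closed in front by a sprung gate.
- hook_grip (a point): Middle of the grey grip block: 60 long (hook x -34 to 26 mm), 16 wide with flat upright sides, 34 high (z 0 to 34 mm). This point is at hook x -4, z 17 mm. Hold the hook here.
- hook_bite (a point): Point in the bite between the prongs, at hook x 52, y 0, z 18 mm. The bite is 26 wide (hook y -13 to 13 mm); its floor is at x 46 mm, so the ring's bar bottoms with its axis at x 50 mm. The gate snaps shut behind the bar when the bar's axis has come back to about x 53 mm.
- hook_nose (a point): Middle of the nose lip: the rigid inward end of the left prong (hook x 81 to 89, y 8 to 20 mm). The gate's end rests behind it. The ring's 8 mm bar goes in freely past the lip if its axis enters between hook y -3 and 4 mm (about 0.5 mm is best).
- hook_pivot (a point): Pivot of the gate at the right prong (hook x 77, y -9, z 18 mm); the right prong (y -20 to -13) ends at x 83 mm. The gate is a steel bar 8 thick; shut, it lies straight across the mouth (x 71 to 79 mm), its end at y 12 mm.
- gate (a joint): Opening angle of the sprung gate, rad: 0 shut, up to 1.5 as it swings inwards (back towards the grip) to lie along the right prong. It cannot open outwards. Pushing the ring's bar in against the gate takes about 3 N at first, rising to 6 to 9 N (friction varies) until it snaps.
- stand: Stirrer stand, fixed. Origin on the bench below point ring_spot; own x points from ring to stand (the way to push the hook on), y left, z up. Upright lug plate behind the ring, 50 wide, 85 high, its front with the ring's flange at x 57 mm; behind it a base plate (x 65 to 245 mm, 180 wide, 20 high) with an upright rod, 190 high, at x 220, y 75 mm.
- ring_spot (a point): NOMINAL place of the axis of the ring's upright front bar (8 mm round), 36 mm above the bench. The ring was set by hand: the true bar stands up to 6 mm to either side (stand y) and up to 6 mm nearer or farther (stand x) than this point. No reading gives that: find it by touch or sight. It is rigid and does not move.
- ring_legs (a point): Nominal middle of the ring, 30 mm behind its front bar. The ring is a rectangular loop of 8 mm round steel bar, upright in the stand's x-z plane: front bar, and a lower and an upper leg (axes 6 and 72 mm above the bench) running back into the lug plate. Free height between the legs: 10 to 68 mm above the bench.
- beaker: Bystander, leave alone: glass beaker, 70 wide, 85 high, origin at its foot.
- jar: Bystander, leave alone: brown glass jar with a white cap, 56 wide, 70 high, origin at its foot.
- spatula: Bystander, leave alone: steel lab spatula lying flat, 180 long, origin at mid-length.
- wrench: Bystander, leave alone: dark steel wrench lying flat, 150 long, origin at mid-length.
- plain_hook: Bystander, leave alone: plain open steel hook without a gate, lying flat, 10 thick, 95 long, no part of the job.
- stopper: Bystander, leave alone: rubber stopper, 36 wide, 30 high, origin at its foot.
- collar: Bystander, leave alone: steel collar lying flat, 52 wide, 14 high.
Mind the look-alikes: they are no part of the job. Leave any orange or yellow look-alike of the hook alone.

How it is judged:
By the outcome, as a careful person would: the job done as asked, in the order asked, and still so for the second after the job is handed in, with the robot touching nothing.
It also fails if it takes over 67 s, if anything falls off the work surface, if the arm or the gripper's body presses on something with over 40 N, if the wrist force passes 120 N, or if a joint passes its speed limit or range.

### The arm

A 6-joint arm with a two-finger parallel gripper is mounted at the origin on the work surface. World frame = base frame: x ahead of the robot, y to its left, z up, the work surface at z = 0. Lengths are in m, angles in degrees, forces in N, time in s.
With the tool pointing down it reaches from about 0.4 to 0.825 m from the base axis. Payload 7 kg.
Tool frame: the origin (TCP) lies midway between the tips of the shut fingers; the grasp point (between the pads) lies hold_point_z behind it (hold_point_z is the distance from the TCP to the grasp point, in m); z points along the fingers, y is the line along which they close (so a half turn about z gives the same grasp; the last joint's range is limited). The gripper opens to 88 mm and grips with 3 to 60 N. Pads are 19 mm wide; open, the fingers measure 130 mm over their backs; the gripper's body (78 mm by 193 mm) begins 47 mm behind the grasp point.
Start: joints at [-54.54, 20.546, 0.682, 0, -70.136, -16.507], TCP at [0.219, -0.638, 0.227] pointing down, gripper open.
Joint ranges: [-176.03, 176.03], [-82.01, 121.73], [-58.28, 71.71], [-173.87, 95.51], [-174.79, -0.11], [-173.66, 173.66]. Speed limits (degrees/s): [136.94, 136.94, 172.46, 180, 180, 180].

### API

Orientations are given as [roll, pitch, yaw] about the fixed x, y, z axes, in that order (R = Rz(yaw) Ry(pitch) Rx(roll)).
In Python, from plant import * gives the robot as it stands.
- The arm moves only by the tool step_arm, never from a script. Its argument "steps" is a list that holds one entry, the list of rows, each a list of 6 numbers: the shift along the tool's x, y, z scaled (see below), then the turn, a rotation vector about the tool's x, y, z scaled (see below). In form: [[[tx, ty, tz, wx, wy, wz], ...]]. A call has 1 to 20 rows; each row is the pose to reach, as a shift and turn from the pose commanded when the call began, along the tool's axes at that moment; what a row does not reach only later rows make up. The controller multiplies each number of a shift by 100 mm and each number of a turn by 0.5 rad. A row lasts 1/10 s, in which the tool goes at most 50 mm and 8.59 degrees, less where a joint would pass 70% of its speed; a pose out of reach is approached as far as the arm can. A call with a number of a shift or a turn outside -1 to 1 is refused whole. A call with a gripper value outside its range is refused whole. "jaw" is the closure in counts, from 0 (fully open) to 255 (shut), set as the call begins (left out, the last holds). The fingers move at their own pace and stop on an object; the grip force is fixed at half the most. Time passes only in rows, so rows that repeat a pose let the fingers close. It gives the time, the measured TCP pose, the force, the opening and the grip force at its end, in the units of the state.
- get_obs(): the state, without advancing time (a new reading comes with each control period).
- snapshot(name): name is "scene" or "side" or "wrist"; returns (picture, depth): 420x560x3 uint8, red, green, blue; 420x560 float32, m along the optical axis (not along the pixel's ray), 0 where there is no reading.
- calibration(name): a dict with "mtx" (3x3 intrinsics, pixels), "rvec" (rotation vector, rad) and "tvec" (3), from world to camera coordinates, as OpenCV has them. Camera axes: x right, y down, z forward; pixel columns grow to the right and rows downward; lengths in m; the calibration is good to about 2 mm. A picture is of the moment at which its call begins: read the wrist's pose just before it. calibration takes no time and is no camera call; for the wrist camera it gives the pose at the moment of the call.
- close_job(): hands the job in; it is judged then, once.
The state is a dict: "clock": time; "joint_pos": joint angles; "qvel": joint speeds; "tau": joint torques, N m; "tool_pos": TCP position; "orientation": TCP orientation; "force": force on the tool from outside, world axes, zero at the start; "moment": the same for the moment, N m; "opening": finger opening in m; "gripper_force": force on a finger pad.
Only numpy, scipy, OpenCV 4.12 (cv2) and the standard library are available. Lean on these libraries where they do the work, as an engineer would, in place of code of your own. Each camera call takes 0.05 s, during which the arm holds its last target. There are 200 camera calls.

## Working session

There is one attempt and no reset: what is moved stays moved. The work goes in short steps, Python scripts to look and compute and a tool call to move; the robot and the scene stay as the last step left them, time stands still between calls to the robot, and variables do not carry over. Pictures are saved under pics/ and viewed, at most 10 in all, crops included, and the job is handed in when it is done.

Besides the shell and the picture viewer there is one more tool, called after "Request:" as name([rows], argument=value, ...), one row to a line, values as JSON. step_arm: Moves the arm, as the interface text tells. Its arguments: {"type":"object","properties":{"steps":{"type":"array","items":{"type":"array","items":{"type":"array","items":{"type":"number","minimum":-1,"maximum":1}}}},"jaw":{"type":"number"}},"required":["steps"]}

```bash
mkdir -p pics; ls
cat > h.py <<'E'
from plant import *
import numpy as np, cv2
from scipy.spatial.transform import Rotation as R
def snap(n,f=None):
    c=calibration(n); p,d=snapshot(n)
    if f: cv2.imwrite('pics/'+f+'.png',p[:,:,::-1]); np.savez('pics/'+f+'.npz',d=d,p=p,K=np.array(c['mtx']),r=np.array(c['rvec'],float),t=np.array(c['tvec'],float))
    return c,p,d
def load(f):
    z=np.load('pics/'+f+'.npz'); return z
def cloud(z):
    K=z['K'];d=z['d'];Rm=cv2.Rodrigues(z['r'])[0]
    v,u=np.mgrid[:d.shape[0],:d.shape[1]]
    c=np.stack([(u-K[0,2])/K[0,0]*d,(v-K[1,2])/K[1,1]*d,d],-1)
    return (c-z['t'].ravel())@Rm
def onplane(z,u,v,h):
    K=z['K'];Rm=cv2.Rodrigues(z['r'])[0]
    ray=Rm.T@np.linalg.inv(K)@np.array([u,v,1.]); o=-Rm.T@z['t'].ravel()
    return o+ray*(h-o[2])/ray[2]
E
python3 - <<'E'
from h import *
snap('scene','scene0');snap('side','side0')
a=cv2.imread('pics/scene0.png');b=cv2.imread('pics/side0.png')
print(get_obs())
E
```

```text
pics
{'clock': 0.1, 'joint_pos': array([-5.45393683e+01,  2.05869840e+01,  6.40550361e-01, -1.69059969e-02,
       -7.01363812e+01, -1.65068123e+01]), 'qvel': array([ 0.04132075, -0.07262616,  0.10717784,  0.03280302,  0.00859364,
        0.04062537]), 'tau': array([-1.22962847e-03, -5.84163380e+01,  2.93754154e+01,  7.01558679e+00,
        1.01915500e-02, -6.80142057e-05]), 'tool_pos': array([ 0.2190774 , -0.63800905,  0.22573451]), 'orientation': array([ 1.79916082e+02, -8.29347865e-03, -1.61051930e+02]), 'force': array([-0.28153298, -0.35804842, -0.16452131]), 'moment': array([-0.00226834, -0.00967278, -0.00663256]), 'gripper_force': 0.0, 'opening': 0.08768522953495492}
```

View pics/scene0.png

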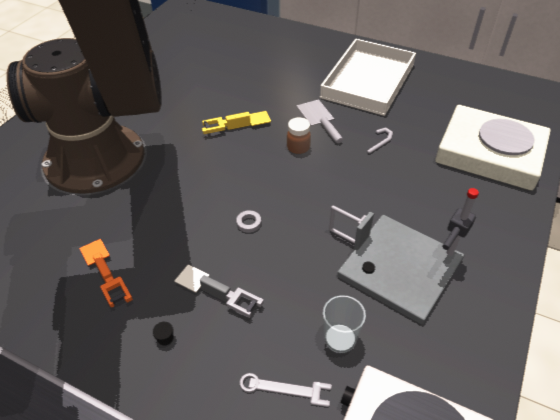

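View pics/side0.png

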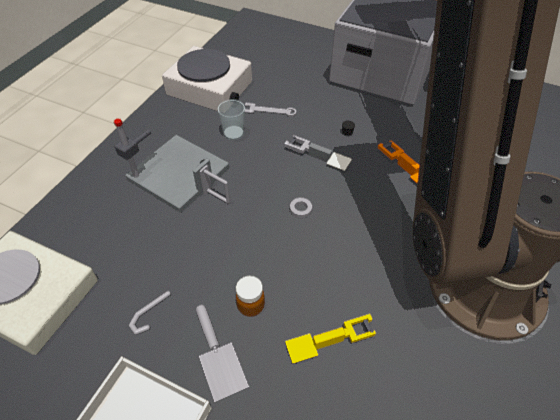

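Snap-hook candidates in the scene image: white tag with grey grip (193,278)–(260,300), orange (105,275) and yellow (235,122). The white-tagged one fits the description. I'll confirm it in an enlarged crop and measure it along with the ring.

Run:
```python
from h import *
a=cv2.imread('pics/scene0.png')
c1=cv2.resize(a[255:330,165:275],None,fx=5,fy=5,interpolation=cv2.INTER_CUBIC)[:375,:400]
c1=cv2.resize(a[260:325,170:270],(400,260),interpolation=cv2.INTER_CUBIC)
c2=cv2.resize(a[195:260,315:415],(400,260),interpolation=cv2.INTER_CUBIC)
b=cv2.imread('pics/side0.png')
c3=cv2.resize(b[125:190,270:370],(400,260),interpolation=cv2.INTER_CUBIC)
c4=cv2.resize(b[145:210,160:260],(400,260),interpolation=cv2.INTER_CUBIC)
cv2.imwrite('pics/crop1.png',np.vstack([np.hstack([c1,c2]),np.hstack([c3,c4])]))
z=load('scene0');P=cloud(z)
for n in ['scene0','side0']:
    z=load(n);P=cloud(z)
    print(n,'fov',z['K'][0,0],'cam',(-cv2.Rodrigues(z['r'])[0].T@z['t'].ravel()).round(3))
    for (u,v) in ([(193,278),(215,289),(245,300),(400,265),(333,222),(365,225),(340,330)] if n=='scene0' else [(339,160),(318,152),(297,145),(178,170),(227,190),(205,178)]):
        print((u,v),P[v,u].round(4))
```

```text
scene0 fov 520.0028314974084 cam [ 0.805 -0.632  0.831]
(193, 278) [ 0.406 -0.2    0.013]
(215, 289) [ 0.4629 -0.2111  0.0285]
(245, 300) [ 5.137e-01 -1.928e-01  4.000e-04]
(400, 265) [ 0.7497 -0.0053  0.0201]
(333, 222) [0.5962 0.0319 0.0294]
(365, 225) [0.667  0.0078 0.0818]
(340, 330) [ 0.7065 -0.2199  0.0844]
side0 fov 465.931086638811 cam [0.182 0.619 0.848]
(339, 160) [ 0.4027 -0.2032  0.0126]
(318, 152) [ 0.4571 -0.1935  0.0262]
(297, 145) [ 0.5265 -0.221  -0.0012]
(178, 170) [0.7444 0.0076 0.0199]
(227, 190) [0.5881 0.0357 0.0514]
(205, 178) [0.653  0.0247 0.0504]
```

View pics/crop1.png

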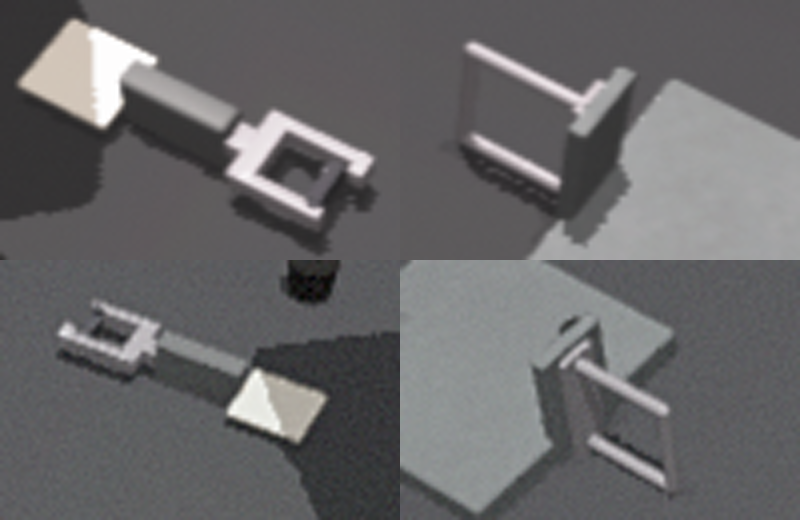

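The crop confirms it: a blank white tag, a grey grip (crop 125–240, 65–140) and a steel jaw with a dark gate. The ring's front bar is at scene px (332,205)–(331,231) and side px (227,182)–(228,206).

Run:
```python
from h import *
s=load('scene0');d=load('side0')
pl=[]
for n in (s,d):
    P=cloud(n); m=(abs(P[...,2]-.02)<.004)&(P[...,0]>.62)&(P[...,0]<.95)&(abs(P[...,1])<.16)
    Q=P[m][:,:2]; r=cv2.minAreaRect((Q*1000).astype(np.float32)); print('plate',r)
    m=(P[...,2]>.03)&(P[...,2]<.1)&(P[...,0]>.55)&(P[...,0]<.72)&(P[...,1]>-.05)&(P[...,1]<.08)
    Q=P[m]; print(len(Q),Q.min(0).round(3),Q.max(0).round(3))
f=lambda x,y:(170+x/4,260+y/4); g=lambda x,y:(270+x/4,125+(y-260)/4)
print('scene grip top', [onplane(s,*f(*p),.034)[:2].round(4) for p in[(130,63),(240,112)]])
print('jaw corners scene z24: Rtip?,Ltip, backL,backR', [onplane(s,*f(*p),.024)[:2].round(4) for p in[(322,217),(373,160),(273,110),(228,172)]])
print('jaw corners side', [onplane(d,*g(*p),.024)[:2].round(4) for p in[(95,302),(62,327),(160,322),(133,362)]])
print('tag', onplane(s,193,278,.013)[:2],onplane(s,*f(85,75),.013)[:2],onplane(d,*g(277,406),.013)[:2])
print('grip side', [onplane(d,*g(*p),.034)[:2].round(4) for p in[(160,333),(248,367)]])
# ring bar
print('bar scene',onplane(s,332,206,.074)[:2],onplane(s,331.3,230.5,.008)[:2])
h=lambda x,y:(160+(x-400)/4,145+(y-260)/4)
print('bar side',onplane(d,*h(668,408),.074)[:2],onplane(d,*h(670,485),.008)[:2])
print('leg lug end scene',onplane(s,315+185/4,195+105/4,.074)[:2],'side',onplane(d,*h(580,360),.074)[:2])
```

```text
plate ((742.869384765625, -35.19203186035156), (261.369140625, 182.07398986816406), 80.13655853271484)
554 [ 0.589 -0.009  0.03 ] [0.673 0.043 0.088]
plate ((738.3551635742188, -34.834075927734375), (263.365234375, 189.61160278320312), 80.5492935180664)
480 [ 0.586 -0.034  0.03 ] [0.706 0.046 0.088]
scene grip top [array([ 0.4294, -0.1991]), array([ 0.4887, -0.2002])]
jaw corners scene z24: Rtip?,Ltip, backL,backR [array([ 0.5448, -0.2269]), array([ 0.5516, -0.1909]), array([ 0.4979, -0.1872]), array([ 0.4958, -0.225 ])]
jaw corners side [array([ 0.5386, -0.2253]), array([ 0.548 , -0.1943]), array([ 0.4928, -0.2261]), array([ 0.4937, -0.1844])]
tag [ 0.40596466 -0.19996564] [ 0.40389824 -0.20287143] [ 0.40010396 -0.19802506]
grip side [array([ 0.485 , -0.2064]), array([ 0.4232, -0.2018])]
bar scene [0.59041508 0.03269126] [0.59619384 0.02678527]
bar side [0.58835981 0.03146693] [0.59176222 0.03415493]
leg lug end scene [0.65585602 0.02027338] side [0.65208245 0.02083287]
```

Request:
step_arm([
  [[-0.25, 0.22, 0, 0, 0, 0.2], [-0.5, 0.45, 0, 0, 0, 0.4], [-0.75, 0.67, 0, 0, 0, 0.6], [-1, 0.9, 0, 0, 0, 0.77], [-1, 0.9, 0, 0, 0, 0.77]],
])

```text
clock: 0.6
tool_pos: [0.2859, -0.518, 0.2267]
orientation: [180.0, 0.0, 176.9]
force: [-0.5, -0.6, 0.3]
opening: 0.0876
gripper_force: 0.0
```

```bash
cat >> h.py <<'E'
def todo(p,yaw,roll=180):
    o=get_obs(); Rc=R.from_euler('xyz',o['orientation'],degrees=True); Rt=R.from_euler('xyz',[roll,0,yaw],degrees=True)
    print('t',round(o['clock'],2),'pos',o['tool_pos'].round(4),'ori',o['orientation'].round(2),'F',o['force'].round(2),'open',round(o['opening'],4),'gf',round(o['gripper_force'],1))
    print('shift',(Rc.inv().apply(np.array(p)-o['tool_pos'])*10).round(3),'turn',((Rc.inv()*Rt).as_rotvec()/.5).round(3))
E
python3 -c "
from h import *
todo([.457,-.204,.2],177)
c=calibration('wrist');Rm=cv2.Rodrigues(np.array(c['rvec'],float))[0];o=get_obs()
print((-Rm.T@np.array(c['tvec']).ravel()-o['tool_pos']).round(3));print(Rm.round(2),c['mtx'])"
```

```text
t 0.6 pos [ 0.2859 -0.518   0.2267] ori [1.7996e+02 3.0000e-02 1.7687e+02] F [-0.46 -0.65  0.34] open 0.0876 gf 0.0
shift [-1.537  3.228  0.27 ] turn [ 0.001  0.001 -0.005]
[-0.077  0.006  0.159]
[[ 0.05  1.    0.  ]
 [ 0.96 -0.05  0.29]
 [ 0.29 -0.02 -0.96]] [[320.06255511   0.         279.73129149]
 [  0.         320.06255511 213.55881615]
 [  0.           0.           1.        ]]
```

Request:
step_arm([
  [[-0.17, 0.33, 0, 0, 0, 0], [-0.34, 0.67, 0, 0, 0, 0], [-0.5, 1, 0, 0, 0, 0]],
])

```text
clock: 0.9
tool_pos: [0.3401, -0.4227, 0.2262]
orientation: [180.0, -0.0, 176.9]
force: [1.3, 1.0, 0.8]
opening: 0.0872
gripper_force: 0.0
```

Request:
step_arm([
  [[-0.17, 0.33, 0, 0, 0, 0], [-0.34, 0.67, 0, 0, 0, 0], [-0.5, 1, 0, 0, 0, 0]],
])

```text
clock: 1.2
tool_pos: [0.3957, -0.3253, 0.2264]
orientation: [180.0, -0.0, 176.9]
force: [0.8, -1.1, -0.4]
opening: 0.0875
gripper_force: 0.0
```

Request:
step_arm([
  [[-0.17, 0.33, 0, 0, 0, 0], [-0.34, 0.67, 0, 0, 0, 0], [-0.53, 1, 0, 0, 0, 0], [-0.53, 1, 0, 0, 0, 0], [-0.53, 1, 0, 0, 0, 0]],
])

```text
clock: 1.7
tool_pos: [0.4538, -0.229, 0.2263]
orientation: [180.0, -0.0, 177.0]
force: [0.0, -0.1, 0.5]
opening: 0.0875
gripper_force: 0.0
```

```bash
python3 -c "
from h import *
todo([.457,-.204,.15],177)
snap('wrist','w1')"
```

```text
t 1.7 pos [ 0.4538 -0.229   0.2263] ori [ 1.8000e+02 -4.0000e-02  1.7703e+02] F [ 0.02 -0.09  0.47] open 0.0875 gf 0.0
shift [-0.019  0.251  0.763] turn [ 0.    -0.001  0.001]
```

View pics/w1.png

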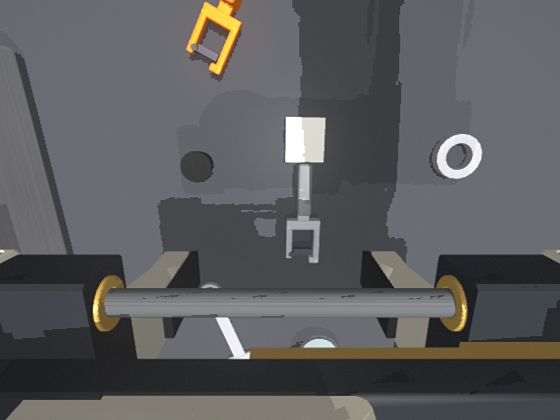

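The wrist view shows the hook from above: tag centre (305,140), grip (305,165–215), jaw corners (287,221), (320,221), (289,262) and (319,262).

```bash
python3 -c "
from h import *
z=load('w1');P=cloud(z)
for u,v,h in [(305,140,.013),(305,117,.013),(305,162,.013),(304,165,.034),(303.5,216,.034),(303.5,221,.024),(287,221,.024),(320,221,.024),(288,262,.024),(319,262,.024)]: print(u,v,onplane(z,u,v,h)[:2].round(4))
T=P[122:158,290:321]; print('tag z',np.median(T[...,2]),'grip z',np.median(P[170:212,301:308,2]))
hsv=z['p'].astype(int)
for lo,hi,n in [(.028,.045,'grip'),(.017,.027,'jaw'),(.008,.016,'tag')]:
    m=(P[...,2]>lo)&(P[...,2]<hi); m[:110]=0;m[266:]=0;m[:,:275]=0;m[:,335:]=0
    Q=P[m][:,:2]
    if len(Q)>10: print(n,len(Q),cv2.minAreaRect((Q*1000).astype(np.float32)),Q.mean(0))
"
```

```text
305 140 [ 0.4022 -0.1963]
305 117 [ 0.3772 -0.1955]
305 162 [ 0.4271 -0.197 ]
304 165 [ 0.4275 -0.1997]
303.5 216 [ 0.4858 -0.2021]
303.5 221 [ 0.4951 -0.2017]
287 221 [ 0.4941 -0.2212]
320 221 [ 0.4961 -0.1821]
288 262 [ 0.5472 -0.2224]
319 262 [ 0.5492 -0.1842]
tag z 0.014839978380038633 grip z 0.03483678053036279
grip 747 ((455.3541564941406, -200.1824951171875), (16.03767204284668, 59.5684700012207), 86.81861114501953) [ 0.45417552 -0.2004102 ]
jaw 1025 ((465.3356018066406, -201.05921936035156), (39.91600799560547, 165.92079162597656), 87.29573059082031) [ 0.51238247 -0.2030977 ]
tag 1674 ((455.10736083984375, -199.91282653808594), (43.86763000488281, 156.1714630126953), 86.92144775390625) [ 0.40265993 -0.19700499]
```

```bash
python3 -c "
from h import *
import plant; print([n for n in dir(plant) if not n.startswith('__')], getattr(plant,'hold_point_z',None))
h=getattr(plant,'hold_point_z',0.012)
todo([.4554,-.2002,max(.006,.017-h)],177)"
```

```text
['PlanningError', 'calibration', 'close_job', 'get_obs', 'hold_point_z', 'snapshot'] 0.0188
t 1.75 pos [ 0.4534 -0.2296  0.2263] ori [ 1.8000e+02 -4.0000e-02  1.7695e+02] F [0.16 0.16 0.59] open 0.0877 gf 0.0
shift [-0.006  0.294  2.203] turn [ 0.    -0.002 -0.002]
```

Request:
step_arm([
  [[0, 0.1, 0.2, 0, 0, 0], [0, 0.2, 0.5, 0, 0, 0], [-0.01, 0.29, 0.8, 0, 0, 0], [-0.01, 0.29, 1, 0, 0, 0]],
])

```text
clock: 2.15
tool_pos: [0.4547, -0.201, 0.1247]
orientation: [180.0, -0.1, 176.8]
force: [0.2, 0.2, -0.5]
opening: 0.0879
gripper_force: 0.0
```

Request:
step_arm([
  [[0, 0, 0.3, 0, 0, 0], [0, 0, 0.6, 0, 0, 0], [0, 0, 0.85, 0, 0, 0], [0, 0, 1, 0, 0, 0], [0, 0, 1, 0, 0, 0], [0, 0, 1, 0, 0, 0]],
])

```text
clock: 2.75
tool_pos: [0.4559, -0.2015, 0.0267]
orientation: [-180.0, -0.0, 176.8]
force: [1.2, -0.7, -0.1]
opening: 0.0877
gripper_force: 0.0
```

```bash
python3 -c "
from h import *
todo([.4554,-.2002,.0055],177)"
```

```text
t 2.75 pos [ 0.4559 -0.2015  0.0267] ori [-1.7999e+02 -4.0000e-02  1.7684e+02] F [ 1.18 -0.7  -0.13] open 0.0877 gf 0.0
shift [0.005 0.013 0.212] turn [-0.001 -0.001 -0.006]
```

Request:
step_arm([
  [[0, 0.01, 0.1, 0, 0, 0], [0, 0.01, 0.18, 0, 0, 0], [0, 0.01, 0.21, 0, 0, 0], [0, 0.01, 0.21, 0, 0, 0]],
])

```text
clock: 3.15
tool_pos: [0.4558, -0.1995, 0.0051]
orientation: [180.0, -0.1, 176.9]
force: [-0.6, 0.6, -0.3]
opening: 0.0878
gripper_force: 0.0
```

Request:
step_arm([
  [[0, 0, 0, 0, 0, 0], [0, 0, 0, 0, 0, 0], [0, 0, 0, 0, 0, 0], [0, 0, 0, 0, 0, 0], [0, 0, 0, 0, 0, 0], [0, 0, 0, 0, 0, 0], [0, 0, 0, 0, 0, 0], [0, 0, 0, 0, 0, 0], [0, 0, 0, 0, 0, 0], [0, 0, 0, 0, 0, 0], [0, 0, 0, 0, 0, 0], [0, 0, 0, 0, 0, 0]],
], jaw=255)

```text
clock: 4.35
tool_pos: [0.4562, -0.1997, 0.0056]
orientation: [-180.0, 0.0, 176.9]
force: [0.7, -1.1, 0.8]
opening: 0.0158
gripper_force: 30.0
```

Request:
step_arm([
  [[0, 0, -0.15, 0, 0, 0], [0, 0, -0.4, 0, 0, 0], [0, 0.1, -0.6, 0, 0, 0.05], [0, 0.4, -0.6, 0, 0, 0.12], [0, 0.7, -0.6, 0, 0, 0.2], [0, 1, -0.6, 0, 0, 0.24]],
])

```text
clock: 4.95
tool_pos: [0.4608, -0.0988, 0.0653]
orientation: [180.0, -0.0, 169.9]
force: [1.6, -0.1, -3.2]
opening: 0.0156
gripper_force: 30.0
```

Request:
step_arm([
  [[0, 0.3, 0, 0, 0, 0], [0, 0.6, 0, 0, 0, 0], [0, 0.85, 0, 0, 0, 0], [0, 1, 0, 0, 0, 0], [0, 1, 0, 0, 0, 0]],
])

```text
clock: 5.45
tool_pos: [0.479, 0.0001, 0.0653]
orientation: [180.0, -0.0, 170.1]
force: [1.0, -0.5, -4.0]
opening: 0.0161
gripper_force: 30.0
```

```bash
python3 -c "
from h import *
todo([.460,.054,.0235],170)"
```

```text
t 5.45 pos [4.79e-01 1.00e-04 6.53e-02] ori [ 1.8000e+02 -2.0000e-02  1.7013e+02] F [ 1.04 -0.49 -3.98] open 0.0161 gf 30.0
shift [0.28  0.498 0.418] turn [ 0.    -0.001  0.004]
```

Request:
step_arm([
  [[0.14, 0.25, 0, 0, 0, 0], [0.28, 0.5, 0.1, 0, 0, 0], [0.28, 0.5, 0.3, 0, 0, 0], [0.28, 0.5, 0.42, 0, 0, 0], [0.28, 0.5, 0.42, 0, 0, 0], [0.28, 0.5, 0.42, 0, 0, 0]],
])

```text
clock: 6.05
tool_pos: [0.4598, 0.0521, 0.0235]
orientation: [-180.0, -0.0, 170.0]
force: [0.3, 0.3, -3.6]
opening: 0.0158
gripper_force: 30.0
```

```bash
python3 -c "
from h import *
todo([.460,.054,.0235],170)
snap('scene','s2');snap('side','d2')
a=cv2.imread('pics/s2.png');b=cv2.imread('pics/d2.png')
z=load('s2')
for n in('s2','d2'):
    z=load(n); Rm=z['r']
    print(n,cv2.projectPoints(np.array([[.591,.031,.074],[.46,.054,.03]]),z['r'],z['t'],z['K'],None)[0].reshape(-1,2).round(1))
u=cv2.resize(a[170:260,260:360],(600,540),interpolation=cv2.INTER_CUBIC)
cv2.imwrite('pics/c2.png',u)
u=cv2.resize(b[150:250,195:328],(798,600),interpolation=cv2.INTER_CUBIC)
cv2.imwrite('pics/c3.png',u)"
```

```text
t 6.05 pos [0.4598 0.0521 0.0235] ori [-1.7996e+02 -5.0000e-02  1.6998e+02] F [ 0.29  0.26 -3.57] open 0.0158 gf 30.0
shift [0.001 0.019 0.   ] turn [-0.002 -0.002 -0.001]
s2 [[332.  206.7]
 [277.6 193.7]]
d2 [[226.1 181.5]
 [274.3 220.8]]
```

View pics/c2.png

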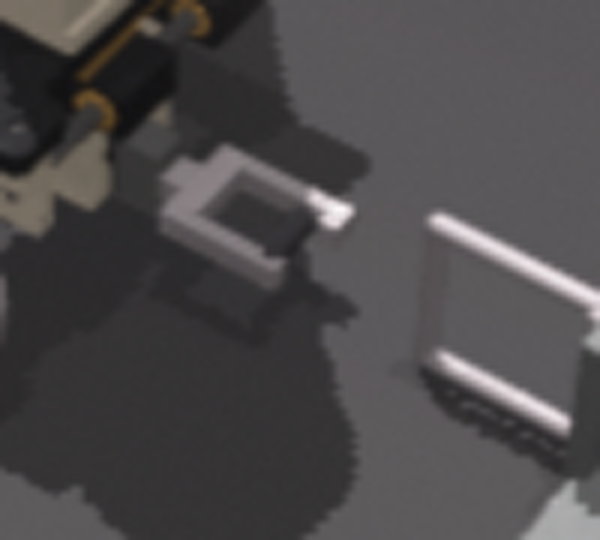

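View pics/c3.png

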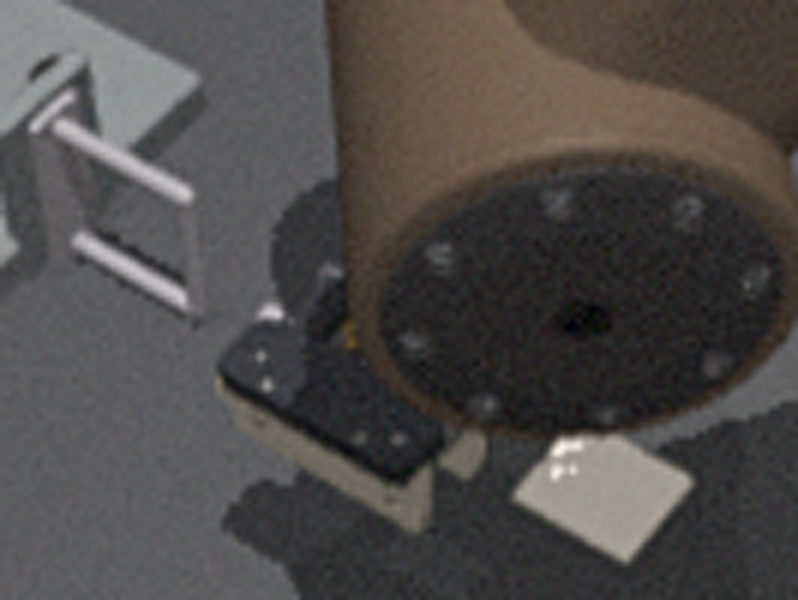

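The hook jaw is in front of the ring: nose tip at c2 (352,213), right prong tip (275,285). The bar runs at c2 u≈432 (v 230–350) in the scene view and c3 u≈195 in the side view. I'll triangulate the bar and check the hook's predicted pixels.

```bash
python3 -c "
from h import *
from scipy.optimize import least_squares
s=load('s2');d=load('d2')
# bar intensity rows
print('scene rows');
for v in (214,218,222,226): print(v,s['p'][v,326:339].mean(1).round(0).astype(int))
for v in (186,190,194,198): print(v,d['p'][v,221:234].mean(1).round(0).astype(int))
pr=lambda z,X:cv2.projectPoints(np.array(X,float).reshape(-1,3),z['r'],z['t'],z['K'],None)[0].reshape(-1,2)
o=get_obs();T=o['tool_pos'];a=np.radians(-10);ex=np.array([np.cos(a),np.sin(a),0]);ey=np.array([-np.sin(a),np.cos(a),0])
O=T+ex*.0033;O[2]-=.0055
H=lambda x,y,z:O+ex*x*.001+ey*y*.001+np.array([0,0,z*.001])
for n,q in dict(nose=(89,20,24),nosei=(89,8,24),rtip=(83,-20,24),rtipi=(83,-13,24),backL=(36,20,24),biteL=(46,13,24),rbot=(83,-20,12)).items():
    print(n,((pr(s,H(*q))-[260,170])*6).round(0),((pr(d,H(*q))-[195,150])*6).round(0))
f=lambda q:[pr(s,[[q[0],q[1],.040]])[0,0]-(260+432/6)+(0),pr(d,[[q[0],q[1],.040]])[0,0]-227.5]
q=least_squares(f,[.591,.031]).x; print('bar',q, pr(s,[[*q,.04],[*q,.072],[*q,.006]]),pr(d,[[*q,.04],[*q,.072],[*q,.006]]))
w=q-O[:2]; print('in hook frame',w@ex[:2]*1e3,w@ey[:2]*1e3)
"
```

```text
scene rows
214 [91 91 91 88 86 82 84 82 84 90 91 91 90]
218 [90 91 91 88 81 83 83 84 87 90 91 91 91]
222 [92 92 91 88 81 83 83 86 91 91 92 91 92]
226 [91 90 88 82 82 83 84 86 90 91 91 92 92]
186 [ 95  93  89  90 100 103  96  92  94  91  95  95  93]
190 [ 91  92  96  92  97 102 102  90  93  86  96  94  90]
194 [ 52  49  83  85  87  98 104 102  91  92  90  91  95]
198 [168 188 194 191 146 101  95 105  88  96  93  92  96]
nose [[356. 199.]] [[245. 321.]]
nosei [[336. 220.]] [[265. 301.]]
rtip [[276. 262.]] [[323. 263.]]
rtipi [[287. 249.]] [[312. 274.]]
backL [[229. 134.]] [[357. 386.]]
biteL [[241. 158.]] [[347. 362.]]
rbot [[275. 285.]] [[324. 283.]]
bar [0.60169226 0.01126461] [[332.         226.53247842]
 [333.14044422 215.89206834]
 [330.84436117 237.31465501]] [[227.5        184.22679263]
 [226.34592688 174.80135499]
 [228.67013955 193.78344656]]
in hook frame 142.93192211804947 -16.12579725246585
```

```bash
cat > fit.py <<'E'
from h import *
from scipy.optimize import least_squares
s=load('s2');d=load('d2')
pr=lambda z,X:cv2.projectPoints(np.array(X,float).reshape(-1,3),z['r'],z['t'],z['K'],None)[0].reshape(-1,2)
T=np.array([.4598,.0521,.0235]);a=np.radians(-10);ex=np.array([np.cos(a),np.sin(a),0]);ey=np.array([-np.sin(a),np.cos(a),0])
O=T+ex*.0033;O[2]-=.0055
H=lambda x,y,z:O+ex*x*.001+ey*y*.001+np.array([0,0,z*.001])
so=np.array([[332.2,207],[331.8,229.7]]);do=np.array([[226.7,182.2],[227.2,200.3]])
B=lambda q:[[q[0],q[1],.072],[q[0],q[1],.006]]
for ds,dd,n in [((0,0),(0,0),'raw'),((0,-1.5),(0,0),'shift scene'),(None,0,'scene only'),(0,None,'side only')]:
    f=lambda q:np.r_[(pr(s,B(q))-so-(ds if ds else 0)).ravel()*(dd is not None)*0+((pr(s,B(q))-(so+(np.array(ds) if ds else 0))).ravel()*(dd is not None or False)),(pr(d,B(q))-do).ravel()*(ds is not None)]
    q=least_squares(f,[.59,.03]); w=q.x-O[:2]
    print(n,q.x.round(4),'hook frame',(w@ex[:2]*1e3).round(1),(w@ey[:2]*1e3).round(1),q.fun.round(1))
for n,X in dict(tagBR=(-33,-22,13),tagBL=(-33,22,13),tagTR=(-83,-22,13),tagTL=(-83,22,13)).items(): print(n,((pr(d,H(*X))-[195,150])*6).round(0))
E
python3 fit.py
```

```text
raw [0.5929 0.031 ] hook frame 131.4 2.3 [ 0.6  0.7 -1.3 -0.5 -1.3 -0.4  0.6  0.4]
shift scene [0.5919 0.033 ] hook frame 130.1 4.2 [ 0.5  1.3 -1.3  0.1 -1.4  0.4  0.5  1.1]
scene only [0.5934 0.0315] hook frame 131.9 2.9 [ 0.9  0.6 -1.  -0.6 -0.  -0.   0.   0. ]
side only [0.5922 0.0306] hook frame 130.8 1.8 [ 0.   0.  -0.  -0.  -0.9 -0.4  1.   0.4]
tagBR [[578. 418.]]
tagBL [[509. 497.]]
tagTR [[692. 482.]]
tagTL [[624. 563.]]
```

Request:
step_arm([
  [[-0.1, 0.017, 0, 0, 0, 0], [-0.2, 0.017, 0, 0, 0, 0], [-0.28, 0.017, 0, 0, 0, 0], [-0.33, 0.017, 0, 0, 0, 0], [-0.33, 0.017, 0, 0, 0, 0], [-0.33, 0.017, 0, 0, 0, 0], [-0.33, 0.017, 0, 0, 0, 0]],
])

```text
clock: 6.85
tool_pos: [0.4924, 0.0486, 0.0234]
orientation: [-180.0, -0.0, 170.0]
force: [-0.6, -0.1, -4.4]
opening: 0.016
gripper_force: 30.0
```

```bash
cat >> h.py <<'E'
def rel(bar=(.5925,.0308)):
    o=get_obs();a=np.radians(-10);ex=np.array([np.cos(a),np.sin(a)]);ey=np.array([-ex[1],ex[0]])
    w=np.array(bar)-o['tool_pos'][:2]-ex*.0033;F=o['force'][:2]
    print('t',round(o['clock'],2),'bar hook x,y mm',(w@ex*1e3).round(2),(w@ey*1e3).round(2),'F along,lat,z',(F@ex).round(2),(F@ey).round(2),o['force'][2].round(2),'ori',o['orientation'].round(2),'M',o['moment'].round(2),'pos',o['tool_pos'].round(4))
E
python3 -c "
from h import *
rel()
snap('scene','s3')
a=cv2.imread('pics/s3.png');cv2.imwrite('pics/c4.png',cv2.resize(a[175:245,280:370],(792,616),interpolation=cv2.INTER_CUBIC)[:600])"
```

```text
t 6.85 bar hook x,y mm 98.36 -0.19 F along,lat,z -0.53 -0.19 -4.42 ori [-1.7999e+02 -3.0000e-02  1.7001e+02] M [-0.03  0.04  0.03] pos [0.4924 0.0486 0.0234]
```

View pics/c4.png

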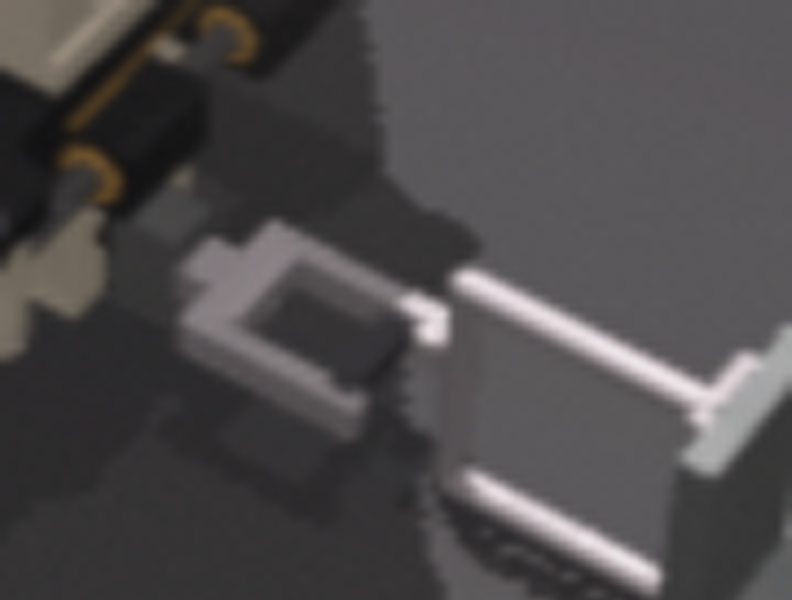

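The picture shows the nose tip (428–450, 305–345) just in front of the bar (u≈462). The bar looks 1–4 mm left of the mouth centre, so I shift the hook left and then feel my way in.

Request:
step_arm([
  [[0, 0.03, 0, 0, 0, 0], [0, 0.03, 0, 0, 0, 0], [-0.03, 0.03, 0, 0, 0, 0], [-0.05, 0.03, 0, 0, 0, 0], [-0.05, 0.03, 0, 0, 0, 0]],
])

```text
clock: 7.4
tool_pos: [0.4987, 0.0509, 0.0236]
orientation: [180.0, 0.0, 170.0]
force: [-0.3, -1.3, -4.1]
opening: 0.016
gripper_force: 30.0
```

Request:
step_arm([
  [[-0.01, 0, 0, 0, 0, 0], [-0.02, 0, 0, 0, 0, 0], [-0.02, 0, 0, 0, 0, 0]],
])

```text
clock: 7.7
tool_pos: [0.5004, 0.0505, 0.0236]
orientation: [180.0, 0.0, 170.0]
force: [-0.4, 0.5, -3.3]
opening: 0.0158
gripper_force: 30.0
```

Request:
step_arm([
  [[-0.01, 0, 0, 0, 0, 0], [-0.02, 0, 0, 0, 0, 0], [-0.02, 0, 0, 0, 0, 0]],
])

```text
clock: 8.0
tool_pos: [0.5024, 0.0502, 0.0236]
orientation: [180.0, 0.0, 170.0]
force: [-0.1, 0.4, -3.9]
opening: 0.0158
gripper_force: 30.0
```

```bash
python3 -c "
from h import *
rel()"
```

```text
t 8.0 bar hook x,y mm 88.79 -3.44 F along,lat,z -0.16 0.37 -3.88 ori [1.8000e+02 1.0000e-02 1.7002e+02] M [-0.02 -0.01 -0.02] pos [0.5024 0.0502 0.0236]
```

Request:
step_arm([
  [[-0.01, 0, 0, 0, 0, 0], [-0.01, 0, 0, 0, 0, 0]],
])

```text
clock: 8.2
tool_pos: [0.5033, 0.05, 0.0236]
orientation: [180.0, 0.0, 170.0]
force: [-0.2, 0.4, -3.4]
opening: 0.0161
gripper_force: 30.0
```

Request:
step_arm([
  [[-0.01, 0, 0, 0, 0, 0], [-0.01, 0, 0, 0, 0, 0]],
])

```text
clock: 8.4
tool_pos: [0.5044, 0.0499, 0.0236]
orientation: [180.0, 0.0, 170.0]
force: [-0.1, -0.4, -5.0]
opening: 0.0156
gripper_force: 30.0
```

Request:
step_arm([
  [[-0.01, 0, 0, 0, 0, 0], [-0.01, 0, 0, 0, 0, 0]],
])

```text
clock: 8.6
tool_pos: [0.5053, 0.0497, 0.0236]
orientation: [180.0, 0.0, 170.0]
force: [-0.6, 0.4, -3.8]
opening: 0.0157
gripper_force: 30.0
```

Request:
step_arm([
  [[-0.01, 0, 0, 0, 0, 0], [-0.01, 0, 0, 0, 0, 0]],
])

```text
clock: 8.8
tool_pos: [0.5063, 0.0495, 0.0236]
orientation: [180.0, 0.0, 170.0]
force: [0.2, 0.4, -3.7]
opening: 0.0159
gripper_force: 30.0
```

Request:
step_arm([
  [[0, -0.01, 0, 0, 0, 0], [0, -0.01, 0, 0, 0, 0]],
])

```text
clock: 9.0
tool_pos: [0.5059, 0.0484, 0.0235]
orientation: [-180.0, -0.0, 170.0]
force: [0.9, -0.3, -4.0]
opening: 0.0154
gripper_force: 30.0
```

Request:
step_arm([
  [[0, -0.01, 0, 0, 0, 0], [0, -0.01, 0, 0, 0, 0]],
])

```text
clock: 9.2
tool_pos: [0.5057, 0.0474, 0.0236]
orientation: [-180.0, -0.0, 170.0]
force: [-0.4, 1.2, -3.8]
opening: 0.0157
gripper_force: 30.0
```

Request:
step_arm([
  [[0, -0.01, 0, 0, 0, 0], [0, -0.01, 0, 0, 0, 0]],
])

```text
clock: 9.4
tool_pos: [0.5056, 0.0464, 0.0236]
orientation: [-180.0, -0.0, 170.0]
force: [1.0, 0.7, -4.1]
opening: 0.0162
gripper_force: 30.0
```

Request:
step_arm([
  [[0, -0.01, 0, 0, 0, 0], [0, -0.01, 0, 0, 0, 0], [0, -0.01, 0, 0, 0, 0]],
])

```text
clock: 9.7
tool_pos: [0.5055, 0.0455, 0.0236]
orientation: [180.0, 0.0, 170.0]
force: [0.3, -0.7, -4.5]
opening: 0.0157
gripper_force: 30.0
```

Request:
step_arm([
  [[0, -0.01, 0, 0, 0, 0], [0, -0.01, 0, 0, 0, 0], [0, -0.01, 0, 0, 0, 0]],
])

```text
clock: 10.0
tool_pos: [0.5055, 0.0449, 0.0236]
orientation: [180.0, 0.0, 170.0]
force: [-0.2, 2.7, -3.4]
opening: 0.016
gripper_force: 30.0
```

```bash
python3 -c "
from h import *
rel()"
```

```text
t 10.0 bar hook x,y mm 84.83 1.27 F along,lat,z -0.69 2.59 -3.44 ori [1.7998e+02 2.0000e-02 1.7004e+02] M [0.93 0.16 0.26] pos [0.5055 0.0449 0.0236]
```

Request:
step_arm([
  [[0, 0.02, 0, 0, 0, 0], [0, 0.038, 0, 0, 0, 0], [-0.01, 0.038, 0, 0, 0, 0], [-0.02, 0.038, 0, 0, 0, 0], [-0.02, 0.038, 0, 0, 0, 0]],
])

```text
clock: 10.5
tool_pos: [0.5075, 0.0478, 0.0234]
orientation: [-180.0, -0.0, 170.0]
force: [-2.1, 1.8, -2.8]
opening: 0.0161
gripper_force: 30.0
```

Request:
step_arm([
  [[-0.01, 0, 0, 0, 0, 0], [-0.01, 0, 0, 0, 0, 0]],
])

```text
clock: 10.7
tool_pos: [0.5085, 0.0476, 0.0234]
orientation: [-180.0, -0.0, 170.0]
force: [-3.2, 1.1, -2.8]
opening: 0.016
gripper_force: 30.0
```

Request:
step_arm([
  [[-0.01, 0, 0, 0, 0, 0], [-0.01, 0, 0, 0, 0, 0]],
])

```text
clock: 10.9
tool_pos: [0.5096, 0.0475, 0.0234]
orientation: [-180.0, -0.0, 170.0]
force: [-4.0, 1.9, -2.7]
opening: 0.0158
gripper_force: 30.0
```

Request:
step_arm([
  [[-0.01, 0, 0, 0, 0, 0], [-0.01, 0, 0, 0, 0, 0]],
])

```text
clock: 11.1
tool_pos: [0.5105, 0.0472, 0.0233]
orientation: [-180.0, -0.0, 170.0]
force: [-4.7, 1.5, -2.5]
opening: 0.0157
gripper_force: 30.0
```

```bash
python3 -c "
from h import *
rel()"
```

```text
t 11.1 bar hook x,y mm 80.35 -1.91 F along,lat,z -4.85 0.65 -2.5 ori [-1.7997e+02 -5.0000e-02  1.7000e+02] M [ 0.39  1.65 -0.02] pos [0.5105 0.0472 0.0233]
```

Request:
step_arm([
  [[-0.01, 0, 0, 0, 0, 0], [-0.02, 0, 0, 0, 0, 0], [-0.03, 0, 0, 0, 0, 0], [-0.04, 0, 0, 0, 0, 0], [-0.05, 0, 0, 0, 0, 0]],
])

```text
clock: 11.6
tool_pos: [0.5145, 0.0459, 0.023]
orientation: [-179.9, -0.1, 170.0]
force: [-6.8, 0.7, -3.9]
opening: 0.0158
gripper_force: 30.0
```

Request:
step_arm([
  [[-0.01, 0, 0, 0, 0, 0], [-0.02, 0, 0, 0, 0, 0], [-0.03, 0, 0, 0, 0, 0], [-0.04, 0, 0, 0, 0, 0], [-0.05, 0, 0, 0, 0, 0]],
])

```text
clock: 12.1
tool_pos: [0.5192, 0.0447, 0.0229]
orientation: [-179.9, -0.2, 170.0]
force: [-5.6, -0.7, -4.5]
opening: 0.0156
gripper_force: 30.0
```

```bash
python3 -c "
from h import *
rel()"
```

```text
t 12.1 bar hook x,y mm 71.3 -1.0 F along,lat,z -5.44 -1.69 -4.5 ori [-1.7990e+02 -1.5000e-01  1.6996e+02] M [-0.54  2.05 -0.22] pos [0.5192 0.0447 0.0229]
```

Request:
step_arm([
  [[-0.01, 0.01, 0, 0, 0, 0], [-0.02, 0.01, 0, 0, 0, 0], [-0.03, 0.01, 0, 0, 0, 0], [-0.04, 0.01, 0, 0, 0, 0], [-0.05, 0.01, 0, 0, 0, 0]],
])

```text
clock: 12.6
tool_pos: [0.5244, 0.0447, 0.0229]
orientation: [-179.9, -0.1, 170.0]
force: [-5.0, -2.4, -2.9]
opening: 0.0159
gripper_force: 30.0
```

Request:
step_arm([
  [[-0.01, 0, 0, 0, 0, 0], [-0.02, 0, 0, 0, 0, 0], [-0.03, 0, 0, 0, 0, 0], [-0.04, 0, 0, 0, 0, 0], [-0.05, 0, 0, 0, 0, 0]],
])

```text
clock: 13.1
tool_pos: [0.5306, 0.0446, 0.0234]
orientation: [-180.0, -0.0, 170.0]
force: [-4.2, -2.3, -3.8]
opening: 0.0159
gripper_force: 30.0
```

```bash
python3 -c "
from h import *
rel()"
```

```text
t 13.1 bar hook x,y mm 60.04 -2.84 F along,lat,z -3.7 -3.02 -3.81 ori [-1.7998e+02 -2.0000e-02  1.7000e+02] M [-0.95  1.31 -0.24] pos [0.5306 0.0446 0.0234]
```

Request:
step_arm([
  [[-0.01, 0, 0, 0, 0, 0], [-0.02, 0, 0, 0, 0, 0], [-0.03, 0, 0, 0, 0, 0], [-0.04, 0, 0, 0, 0, 0], [-0.05, 0, 0, 0, 0, 0], [-0.05, 0, 0, 0, 0, 0]],
])

```text
clock: 13.7
tool_pos: [0.5366, 0.0446, 0.0239]
orientation: [179.9, 0.1, 170.0]
force: [0.2, -0.2, -4.0]
opening: 0.0155
gripper_force: 30.0
```

Request:
step_arm([
  [[-0.01, 0, 0, 0, 0, 0], [-0.01, 0, 0, 0, 0, 0]],
])

```text
clock: 13.9
tool_pos: [0.5369, 0.0441, 0.0236]
orientation: [180.0, 0.0, 170.0]
force: [-0.6, 0.3, -3.8]
opening: 0.0157
gripper_force: 30.0
```

```bash
python3 -c "
from h import *
rel()"
```

```text
t 13.9 bar hook x,y mm 53.74 -3.44 F along,lat,z -0.63 0.16 -3.78 ori [1.7999e+02 2.0000e-02 1.7003e+02] M [-0.04  0.07  0.05] pos [0.5369 0.0441 0.0236]
```

The force dropped to zero at bar x≈53, so the gate has snapped shut. Now I draw back against the gate.

Request:
step_arm([
  [[0.02, 0, 0, 0, 0, 0], [0.05, 0, 0, 0, 0, 0], [0.08, 0, 0, 0, 0, 0], [0.1, 0, 0, 0, 0, 0], [0.11, 0, 0, 0, 0, 0], [0.11, 0, 0, 0, 0, 0]],
])

```text
clock: 14.5
tool_pos: [0.5257, 0.0458, 0.0236]
orientation: [180.0, 0.0, 170.0]
force: [-0.3, 0.5, -3.1]
opening: 0.0154
gripper_force: 30.0
```

Request:
step_arm([
  [[0.01, 0, 0, 0, 0, 0], [0.01, 0, 0, 0, 0, 0]],
])

```text
clock: 14.7
tool_pos: [0.5248, 0.046, 0.0236]
orientation: [-180.0, -0.0, 170.0]
force: [0.0, -0.7, -4.1]
opening: 0.0159
gripper_force: 30.0
```

Request:
step_arm([
  [[0.01, 0, 0, 0, 0, 0], [0.01, 0, 0, 0, 0, 0]],
])

```text
clock: 14.9
tool_pos: [0.5237, 0.0461, 0.0235]
orientation: [-180.0, -0.0, 170.0]
force: [-0.5, -0.3, -3.9]
opening: 0.016
gripper_force: 30.0
```

```bash
python3 -c "
from h import *
rel()"
```

```text
t 14.9 bar hook x,y mm 67.11 -3.16 F along,lat,z -0.4 -0.4 -3.94 ori [-1.8000e+02 -1.0000e-02  1.7001e+02] M [ 0.    0.   -0.06] pos [0.5237 0.0461 0.0235]
```

Request:
step_arm([
  [[0.01, 0, 0, 0, 0, 0], [0.01, 0, 0, 0, 0, 0]],
])

```text
clock: 15.1
tool_pos: [0.5227, 0.0463, 0.0235]
orientation: [-180.0, -0.0, 170.0]
force: [-0.3, -0.2, -3.9]
opening: 0.0158
gripper_force: 30.0
```

Request:
step_arm([
  [[0.005, 0, 0, 0, 0, 0], [0.005, 0, 0, 0, 0, 0]],
])

```text
clock: 15.3
tool_pos: [0.5223, 0.0464, 0.0236]
orientation: [-180.0, -0.0, 170.0]
force: [-0.4, -0.5, -4.3]
opening: 0.0158
gripper_force: 30.0
```

Request:
step_arm([
  [[0.005, 0, 0, 0, 0, 0], [0.005, 0, 0, 0, 0, 0]],
])

```text
clock: 15.5
tool_pos: [0.5221, 0.0465, 0.0236]
orientation: [180.0, 0.0, 170.0]
force: [0.8, -0.4, -4.1]
opening: 0.0158
gripper_force: 30.0
```

Request:
step_arm([
  [[0.005, 0, 0, 0, 0, 0], [0.005, 0, 0, 0, 0, 0]],
])

```text
clock: 15.7
tool_pos: [0.5219, 0.0467, 0.0237]
orientation: [180.0, 0.0, 170.0]
force: [4.7, -2.3, -5.8]
opening: 0.0155
gripper_force: 30.0
```

Request:
step_arm([
  [[0.005, 0, 0, 0, 0, 0], [0.005, 0, 0, 0, 0, 0]],
])

```text
clock: 15.9
tool_pos: [0.5218, 0.0468, 0.0238]
orientation: [180.0, 0.1, 170.0]
force: [5.9, -2.5, -6.5]
opening: 0.0158
gripper_force: 30.0
```

```bash
python3 -c "
from h import *
rel()"
```

```text
t 15.9 bar hook x,y mm 69.09 -3.47 F along,lat,z 6.19 -1.4 -6.47 ori [1.7997e+02 8.0000e-02 1.7003e+02] M [-0.89 -1.77 -0.11] pos [0.5218 0.0468 0.0238]
```

Request:
step_arm([
  [[0.005, 0, 0, 0, 0, 0], [0.005, 0, 0, 0, 0, 0], [0.005, 0, 0, 0, 0, 0]],
])

```text
clock: 16.2
tool_pos: [0.5218, 0.0469, 0.0238]
orientation: [180.0, 0.1, 170.0]
force: [7.7, -3.5, -6.8]
opening: 0.0157
gripper_force: 30.0
```

```bash
python3 -c "
from h import *
rel()"
```

```text
t 16.2 bar hook x,y mm 69.16 -3.59 F along,lat,z 8.19 -2.1 -6.78 ori [1.7996e+02 1.2000e-01 1.7003e+02] M [-1.19 -2.32 -0.12] pos [0.5218 0.0469 0.0238]
```

Request:
step_arm([
  [[0.004, 0, 0, 0, 0, 0], [0.004, 0, 0, 0, 0, 0], [0.004, 0, 0, 0, 0, 0], [0.004, 0, 0, 0, 0, 0], [0.004, 0, 0, 0, 0, 0], [0.004, 0, 0, 0, 0, 0], [0.004, 0, 0, 0, 0, 0], [0.004, 0, 0, 0, 0, 0]],
])

```text
clock: 17.0
tool_pos: [0.5217, 0.047, 0.0239]
orientation: [179.9, 0.1, 170.0]
force: [8.0, -3.7, -8.0]
opening: 0.0162
gripper_force: 30.0
```

```bash
python3 -c "
from h import *
rel()"
```

```text
t 17.0 bar hook x,y mm 69.22 -3.63 F along,lat,z 8.5 -2.27 -7.99 ori [1.7995e+02 1.5000e-01 1.7003e+02] M [-1.48 -2.71 -0.18] pos [0.5217 0.047  0.0239]
```

Request:
step_arm([
  [[-0.03, 0, 0, 0, 0, 0], [-0.06, 0, 0, 0, 0, 0], [-0.08, 0, 0, 0, 0, 0], [-0.08, 0, 0, 0, 0, 0], [-0.08, 0, 0, 0, 0, 0]],
])

```text
clock: 17.5
tool_pos: [0.5277, 0.0454, 0.0235]
orientation: [-180.0, -0.0, 170.0]
force: [-0.2, 0.6, -3.7]
opening: 0.0157
gripper_force: 30.0
```

```bash
python3 -c "
from h import *
rel()
snap('scene','s5')
a=cv2.imread('pics/s5.png');cv2.imwrite('pics/c5.png',cv2.resize(a[175:245,280:370],(792,616),interpolation=cv2.INTER_CUBIC)[:600])"
```

```text
t 17.5 bar hook x,y mm 63.1 -3.11 F along,lat,z -0.33 0.58 -3.73 ori [-1.7999e+02 -2.0000e-02  1.7001e+02] M [-0.06  0.08 -0.02] pos [0.5277 0.0454 0.0235]
```

View pics/c5.png

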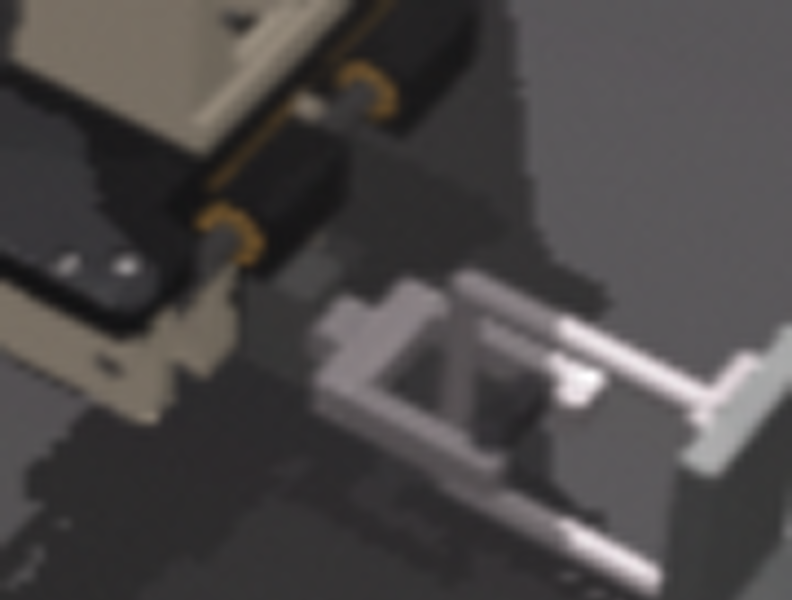

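The bar (u≈460) stands inside the bite with the shut gate in front of it. Now lowering.

Request:
step_arm([
  [[0, 0, 0.04, 0, 0, 0], [0, 0, 0.08, 0, 0, 0], [0, 0, 0.12, 0, 0, 0], [0, 0, 0.15, 0, 0, 0], [0, 0, 0.15, 0, 0, 0], [0, 0, 0.15, 0, 0, 0]],
])

```text
clock: 18.15
tool_pos: [0.5279, 0.0454, 0.0084]
orientation: [-180.0, -0.0, 170.0]
force: [-0.0, 0.6, -3.4]
opening: 0.0158
gripper_force: 30.0
```

Request:
step_arm([
  [[0, 0, 0.01, 0, 0, 0], [0, 0, 0.01, 0, 0, 0]],
])

```text
clock: 18.35
tool_pos: [0.5279, 0.0455, 0.0076]
orientation: [180.0, 0.0, 170.0]
force: [-0.3, -0.1, -4.3]
opening: 0.0159
gripper_force: 30.0
```

Request:
step_arm([
  [[0, 0, 0.01, 0, 0, 0], [0, 0, 0.01, 0, 0, 0]],
])

```text
clock: 18.55
tool_pos: [0.5279, 0.0454, 0.0065]
orientation: [180.0, 0.0, 170.0]
force: [0.4, -0.0, -3.8]
opening: 0.0159
gripper_force: 30.0
```

```bash
python3 -c "
from h import *
rel()"
```

```text
t 18.55 bar hook x,y mm 62.87 -3.18 F along,lat,z 0.4 0.05 -3.82 ori [180.     0.   170.02] M [-0.    0.06 -0.  ] pos [0.5279 0.0454 0.0065]
```

Request:
step_arm([
  [[0, 0, 0.005, 0, 0, 0], [0, 0, 0.01, 0, 0, 0], [0, 0, 0.01, 0, 0, 0]],
])

```text
clock: 18.85
tool_pos: [0.5279, 0.0455, 0.0056]
orientation: [180.0, 0.0, 170.0]
force: [0.3, -0.3, -2.7]
opening: 0.0157
gripper_force: 30.0
```

Request:
step_arm([
  [[0, 0, 0.005, 0, 0, 0], [0, 0, 0.005, 0, 0, 0]],
])

```text
clock: 19.05
tool_pos: [0.5279, 0.0455, 0.0056]
orientation: [180.0, 0.0, 170.0]
force: [-3.1, 0.6, 4.4]
opening: 0.0156
gripper_force: 30.0
```

```bash
python3 -c "
from h import *
rel()"
```

```text
t 19.05 bar hook x,y mm 62.81 -3.23 F along,lat,z -3.19 0.04 4.36 ori [1.8000e+02 1.0000e-02 1.7003e+02] M [ 0.01  0.98 -0.01] pos [0.5279 0.0455 0.0056]
```

Request:
step_arm([
  [[0, 0, -0.003, 0, 0, 0], [0, 0, -0.003, 0, 0, 0], [0, 0, -0.003, 0, 0, 0], [0, 0, -0.003, 0, 0, 0], [0, 0, -0.003, 0, 0, 0], [0, 0, -0.003, 0, 0, 0], [0, 0, -0.003, 0, 0, 0], [0, 0, -0.003, 0, 0, 0]],
], jaw=130)

```text
clock: 19.85
tool_pos: [0.5279, 0.0454, 0.0053]
orientation: [-180.0, -0.0, 170.0]
force: [0.8, 0.2, 0.3]
opening: 0.043
gripper_force: 0.0
```

Request:
step_arm([
  [[0, 0, -0.1, 0, 0, 0], [0, 0, -0.3, 0, 0, 0], [0, 0, -0.6, 0, 0, 0], [0, 0, -0.9, 0, 0, 0], [0, 0, -1, 0, 0, 0]],
])

```text
clock: 20.35
tool_pos: [0.5296, 0.046, 0.1093]
orientation: [179.9, 0.3, 170.1]
force: [-0.2, -0.2, 0.2]
opening: 0.0426
gripper_force: 0.0
```

Request:
step_arm([
  [[0.3, 0, -0.2, 0, 0, 0], [0.6, 0, -0.4, 0, 0, 0], [0.9, 0, -0.6, 0, 0, 0], [0.9, 0, -0.6, 0, 0, 0], [0.9, 0, -0.6, 0, 0, 0]],
])

```text
clock: 20.85
tool_pos: [0.4393, 0.0614, 0.1664]
orientation: [179.9, 0.1, 170.1]
force: [0.4, -0.0, -0.2]
opening: 0.0426
gripper_force: 0.0
```

```bash
python3 -c "
from h import *
rel()
snap('scene','s6');snap('side','d6')
a=cv2.imread('pics/s6.png');b=cv2.imread('pics/d6.png')
cv2.imwrite('pics/c6.png',np.hstack([cv2.resize(a[150:270,240:370],(400,369),interpolation=cv2.INTER_CUBIC),cv2.resize(b[130:250,180:310],(400,369),interpolation=cv2.INTER_CUBIC)]))"
```

```text
t 20.85 bar hook x,y mm 152.89 -3.58 F along,lat,z 0.42 0.05 -0.22 ori [1.7989e+02 1.1000e-01 1.7009e+02] M [ 0.   -0.06  0.05] pos [0.4393 0.0614 0.1664]
```

View pics/c6.png

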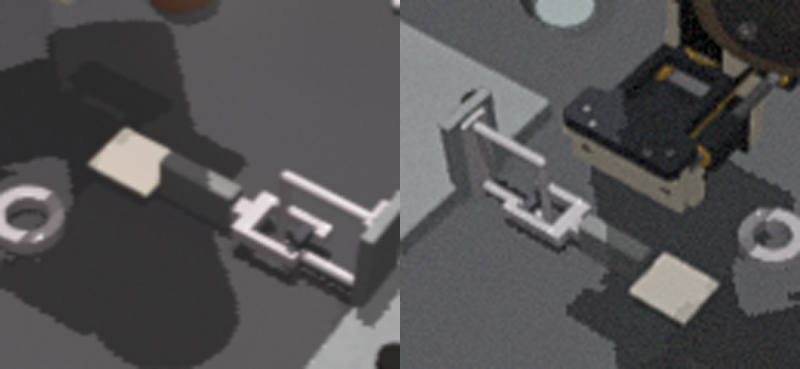

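The hook lies flat with the bar in its bite and the gate shut, at scene crop (270–330, 200–240). The gripper is clear of it, so I'm handing in.

```bash
python3 -c "
from plant import *
print(close_job())"
```

```text
the job is handed in; nothing more can be done
None
```

The white-tagged hook is clipped onto the stand's ring with the gate shut, was pull-tested against the shut gate at about 9 N for roughly a second, now lies flat on the bench still clipped with the gripper clear, and the job is handed in.

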